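# Close up the air unit and pull its filter plate for inspection

### The job

The filter of the compressed-air unit on the bench is due for a check, but the loose outlet block has crept along the unit's rail towards the filter, where it stands in the way of the filter's cover. Slide the block along the rail until it butts flush against the regulator with no gap left, then swing the filter's cover right over until it stays open by itself, and draw the filter plate straight up out of its slot. Finish while still holding the plate up over the filter housing for inspection, some 10 cm clear above it, upright and with its broad face square to the front edge of the bench, leaving the block closed up, the cover open and the things lying around the unit where they are.

Things in the scene. Friction and masses are not known exactly. Their poses are not given: they have to be found in the camera images.
- air_unit: Compressed-air unit fixed to the bench. Aluminium rail 84 mm deep (x), y from -148 to +182 mm; on it, left, a grey regulator 84 mm high (black knob on top up to 115 mm, dial in front), right, the grey filter housing (y -20 to -130 mm, rim 75 mm above the bench) with its cover; the loose block between. Origin: on the bench, on the centre line. x away from the robot, y left along the rail, z up.
- regulator_face (a point): Point on the regulator's flat right-hand flange (looks to -y), 60 mm above the bench: the block must butt against it. Axes as air_unit. The channel between the two is guided by lips 8 mm high, 26.5 mm either side of the centre line: the block has 1.5 mm play to each side.
- block_center (a point): Centre of the loose outlet block: plain aluminium on a slippery black plastic shoe, 50 mm deep (x), 56 mm wide (y), 87 mm high, 0.4 to 0.8 kg; top 95 mm above the bench, two plugs on it 6 mm more. Front and back faces are clear for a 50 mm grip. Starts 7 to 18 mm from the housing, 40 to 51 mm from the regulator: no room for a finger on its filter side. Axes as air_unit.
- block_face (a point): Point on the middle of the block's left face, 28 mm to +y of its centre, 60 mm above the bench: meets regulator_face when the block is home. Axes as the block.
- cover (a joint): Angle of the filter's cover, rad: 0 shut, 1.9 open on its stop. No latch or spring; about 1 N at the bar lifts it. It falls shut below about 1.1 and falls on to its open stop, softly damped, above about 1.3. With the block at the filter it strikes the block at 0.3 to 0.7 and would shove it; with the block home it swings free.
- cover_hinge (a point): Middle of the cover's hinge line on the left top edge of the filter housing, 75 mm above the bench. Axes as air_unit: the hinge runs along x. The shut cover is 84 mm deep (x), reaches 110 mm to -y and 40 mm up; it opens with its right edge going up and over to +y.
- cover_bar (a point): Centre of the finger bar on the cover's right edge: round steel, 15 mm thick, 38 mm long along x, on a 22 mm wide tongue, 28 mm out from the cover's wall. Shut: 138 mm to -y of the hinge, 20 mm above it, 95 mm above the bench; it moves round the hinge at 139 mm radius. Pinched across its two end faces (along x) it turns between the fingers while the gripper stays pointing down.
- plate_center (a point): Centre of the filter plate: steel frame with bronze panel, 0.10 to 0.20 kg, 10 mm thick (its x), 60 mm wide (y), 85 mm high (z). The top 28 mm is a plain tab 40 mm wide, to grip across the 10 mm. In the slot the centre is 62.5 mm above the bench and the tab stands 30 mm above the rim, hidden by the shut cover. x is the normal of the broad face.
- slot_mouth (a point): Centre of the slot's mouth at the housing's rim, 75 mm above the bench, 55 mm to -y of the hinge. Slot 13 mm (x) by 63 mm (y), 55 mm deep, 1.5 mm play round the plate. With the cover open only the plate's tab stands above the rim, and the cover folded back to the left.
- bench_front (a point): Point at the bench's front edge; its y axis runs along that edge, x straight away from the robot (the world's axes). The plate is square to the front edge when its broad face looks along this x, either way round.
- dial: Bystander: dial indicator lying on its back, about 138 x 57 x 22 mm, behind the regulator. Origin under its middle.
- magnet: Bystander: black pot magnet with a knob, 43 mm across, 37 mm high, behind the filter. Origin under its middle.
- tape: Bystander: roll of tape, 48 mm across, 18 mm high, in front of the regulator. Origin under its middle.
- small_ring: Bystander: small steel setting ring, 30 mm across, 10 mm high, in front of the filter. Origin under its middle.
Things that resemble listed ones, but are neither listed nor needed, are in the scene too. Of the things that look like the part that bears block_center, the middle-sized one is meant.

How it is judged (in metres and radians):
On the way, in this order (a step that is already met when the one before it is completed fails the run):
1. the outlet block butts flush against the regulator (gap under 2.5 mm) (y of block_face in the frame of regulator_face above -0.0025 m and angle between the y axis of block_face and the y axis of regulator_face, either way round below 0.06 rad and angle between block_center's own z axis and vertical below 0.06 rad), for 0.3 s.
2. the filter's cover is swung over (past 1.6 rad) (value of joint cover above 1.6 rad), for 0.2 s.
At the end, for the whole second after the job is handed in: Block upright, gap to the regulator under 2.5 mm; cover beyond 1.6 rad; the fingers hold the plate still (over 1 N, clear of the unit), its centre over 190 mm above the bench, within 120 mm of the slot seen from above, within 0.2 rad of upright and its face within 0.17 rad of square (all of step 1 and value of joint cover above 1.6 rad and height (world z) of plate_center above 0.19 m and horizontal distance between plate_center and slot_mouth below 0.12 m and angle between plate_center's own z axis and vertical below 0.2 rad and angle between the x axis of plate_center and the x axis of bench_front, either way round below 0.17 rad and contact force between the fingers and filter_plate above 1 N and contact force between air_unit and filter_plate below 0.2 N and linear speed of filter_plate below 0.03 m/s); the arm keeps its last pose, push and grip.
It fails at once if the dial indicator is shifted by more than 25 mm (distance of dial from where it was at the start of the episode above 0.025 m).
It fails at once if the pot magnet is shifted by more than 25 mm (distance of magnet from where it was at the start of the episode above 0.025 m).
It fails at once if the small setting ring is shifted by more than 25 mm (distance of small_ring from where it was at the start of the episode above 0.025 m).
It fails at once if the roll of tape is shifted by more than 25 mm (distance of tape from where it was at the start of the episode above 0.025 m).
It also fails if it takes over 67 s, if anything falls off the work surface, if the arm or the gripper's body presses on something with over 40 N, if the wrist force passes 120 N, or if a joint passes its speed limit or range.

### The arm

A 6-joint arm with a two-finger parallel gripper is mounted at the origin on a cart in front of the work surface, level with it; the furniture and walls round the work are solid. World frame = base frame: x ahead of the robot, y to its left, z up, the work surface at z = 0. Lengths are in mm, angles in degrees, forces in N, time in s.
With the tool pointing down it reaches from about 350 to 850 mm from the base axis. Payload 8.1 kg.
Tool frame: the origin (TCP) lies between the finger pads; the fingertips stand 22 mm ahead of it and the grasp point (between the pads) lies 3 mm ahead of it; z points along the fingers, y is the direction in which the jaws open and shut (so a half turn about z gives the same grasp; the last joint's range is limited). The gripper opens to 85 mm and grips with 20 to 120 N. Pads are 22 mm wide; open, the fingers measure 114 mm over their backs; the gripper's body (76 mm by 85 mm) begins 54 mm behind the grasp point. The pads swing forward as they close: fully open they stand 13 mm farther back than shut.
Start: joints at [-72.731, 7.471, 85.268, -0, 87.261, -4.893], TCP at [226.356, -555.669, 221.092] pointing down, gripper open.
Joint ranges: [-169.43, 169.43], [-51.17, 129.36], [1.28, 143.12], [-76.62, 256.62], [0, 156.53], [-152.29, 152.29]. Speed limits (degrees/s): [136.94, 136.94, 159.86, 180, 180, 180].

### API

Orientations are given as [roll, pitch, yaw] about the fixed x, y, z axes, in that order (R = Rz(yaw) Ry(pitch) Rx(roll)).
In Python, from bench import r gives the robot as it stands.
- The arm moves only by the tool drive_tool, never from a script. Its argument "moves" is a list of rows, each a list of 2 entries, a list of its own where there are three numbers: the shift along the world's x, y, z in mm, then the turn about the world's z in degrees. A call has exactly 8 rows; each row is the pose to reach, as a shift and turn from the pose commanded when the call began; what a row does not reach only later rows make up. A row lasts 1/12 s, in which the tool goes at most 41.7 mm and 7.16 degrees, less where a joint would pass 70% of its speed; a pose out of reach is approached as far as the arm can. A call with a gripper value outside its range is refused whole. "fingers" is the finger opening in mm, from 0 to 85.4, set as the call begins (left out, the last holds). The fingers move at their own pace and stop on an object; "squeeze" is the grip in N (left out, the last holds). Time passes only in rows, so rows that repeat a pose let the fingers close, or fill a call up. It gives the time, the measured TCP pose, the force and the opening at its end, in the units of the state.
- r.sense(): the state, without advancing time (a new reading comes with each control period).
- r.snapshot(name): name is "scene" or "top" or "wrist"; returns a dict with "pixels" (384x512x3 uint8, red, green, blue), "camera_matrix" (3x3 intrinsics, pixels), "xyz" and "orientation" of the camera in the world. Camera axes: x right, y down, z forward; pixel columns grow to the right and rows downward; lengths in mm; the calibration is good to about 2 mm. A picture is of the moment at which its call begins. There is no depth.
- r.hand_in(): hands the job in, once; it reports no verdict.
The state is a dict: "time": time; "joint_pos": joint angles; "qd": joint speeds; "joint_efforts": joint torques, N m; "tool_pos": TCP position; "tcp_rot": TCP orientation; "ft_force": force on the tool from outside, world axes, zero at the start; "wrist_torque": the same for the moment, N m; "finger_gap": finger opening in mm.
Only numpy, scipy, OpenCV 4.12 (cv2) and the standard library are available. Lean on these libraries where they do the work, as an engineer would, in place of code of your own. Each camera call takes 0.05 s, during which the arm holds its last target.

## Working session

There is one attempt and no reset: what is moved stays moved. The work goes in short steps, Python scripts to look and compute and a tool call to move; the robot and the scene stay as the last step left them, time stands still between calls to the robot, and variables do not carry over. Pictures are saved under pics/ and viewed, and the job is handed in when it is done.

Besides the shell and the picture viewer there is one more tool, called after "Request:" as name(argument=value, ...), one argument or row to a line, values as JSON. drive_tool: Moves the arm, as the interface text tells. Its arguments: {"type":"object","properties":{"moves":{"type":"array","items":{"type":"array"}},"fingers":{"type":"number"},"squeeze":{"type":"number"}},"required":["moves"]}

```bash
mkdir -p pics
cat > h.py <<'E'
import numpy as np, cv2, json
from bench import r
from scipy.spatial.transform import Rotation as R
def snap(cam,name):
    s=r.snapshot(cam); cv2.imwrite(f'pics/{name}.png',s['pixels'][:,:,::-1].copy())
    np.savez(f'pics/{name}.npz',**{k:np.array(v) for k,v in s.items()}); return s
def load(name): return dict(np.load(f'pics/{name}.npz'))
def rot(s):
    o=np.array(s['orientation'],float)
    return o if o.shape==(3,3) else R.from_euler('xyz',o,degrees=True).as_matrix()
def ray(s,u,v):
    d=rot(s)@np.linalg.solve(s['camera_matrix'],[u,v,1.]); return np.array(s['xyz']),d
def atz(s,u,v,z):
    c,d=ray(s,u,v); return c+d*(z-c[2])/d[2]
def proj(s,p):
    q=s['camera_matrix']@(rot(s).T@(np.array(p,float)-s['xyz'])); return q[:2]/q[2]
E
python3 - <<'E'
from h import *
for c in ['scene','top','wrist']:
    s=snap(c,c+'0'); print(c,s['camera_matrix'],s['xyz'],s['orientation'])
print(r.sense())
E
```

```text
scene [[495.24016112   0.         255.56576635]
 [  0.         495.24016112 199.19989408]
 [  0.           0.           1.        ]] [288.95619764 659.35684756 775.55976668] [-140.7050263     0.18397108 -154.38387716]
top [[463.99527972   0.         256.6939274 ]
 [  0.         463.99527972 197.37889724]
 [  0.           0.           1.        ]] [ 397.13586966  127.95107903 1130.2708217 ] [-172.92894688    0.49225372  -88.39017957]
wrist [[309.85686844   0.         255.57067465]
 [  0.         309.85686844 190.39520124]
 [  0.           0.           1.        ]] [ 293.22357416 -528.80776883  372.32597879] [ 1.63569432e+02  1.06785759e-01 -6.79183593e+01]
{'time': 0.15, 'joint_pos': array([-7.27314359e+01,  7.50559122e+00,  8.53149051e+01,  1.26773879e-03,
        8.72605518e+01, -4.89319190e+00]), 'qd': array([ 0.05967264, -0.16227124, -0.1485092 ,  0.00230542,  0.00566024,
       -0.01948919]), 'joint_efforts': array([ 1.79289073e-03, -5.70062292e+01, -5.01159990e+01, -1.40707843e-04,
        9.49616544e-03,  3.43326690e-05]), 'tool_pos': array([ 226.23313271, -555.25203876,  220.28140102]), 'tcp_rot': array([-1.79919355e+02, -8.17487832e-03,  2.21616888e+01]), 'ft_force': array([-0.23907966,  0.52167777, -0.78631468]), 'wrist_torque': array([-0.04695728,  0.01278124, -0.05830083]), 'finger_gap': 85.28486998655738}
```

View pics/scene0.png

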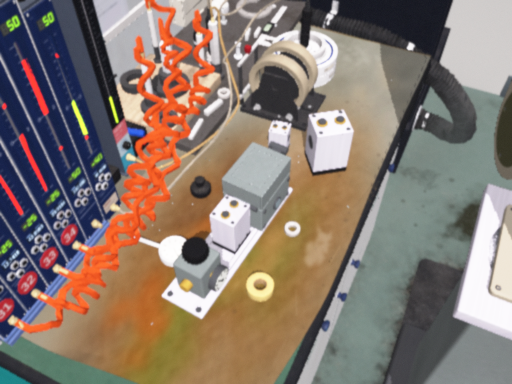

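View pics/top0.png

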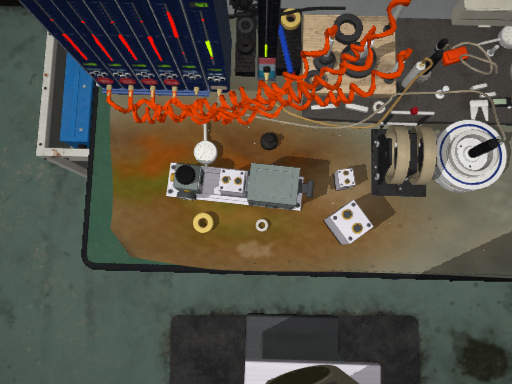

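View pics/wrist0.png

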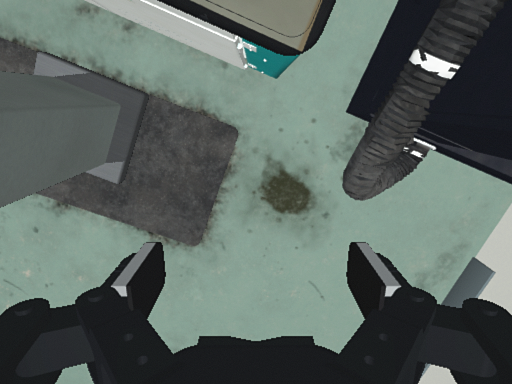

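Run:
```python
from h import *
a=cv2.imread('pics/top0.png')[140:250,150:390]; cv2.imwrite('pics/c1.png',cv2.resize(a,None,fx=3.3,fy=3.3,interpolation=cv2.INTER_CUBIC))
a=cv2.imread('pics/scene0.png')[110:330,140:360]; cv2.imwrite('pics/c2.png',cv2.resize(a,None,fx=2.7,fy=2.7,interpolation=cv2.INTER_CUBIC))
```

```text
(no output)
```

View pics/c1.png

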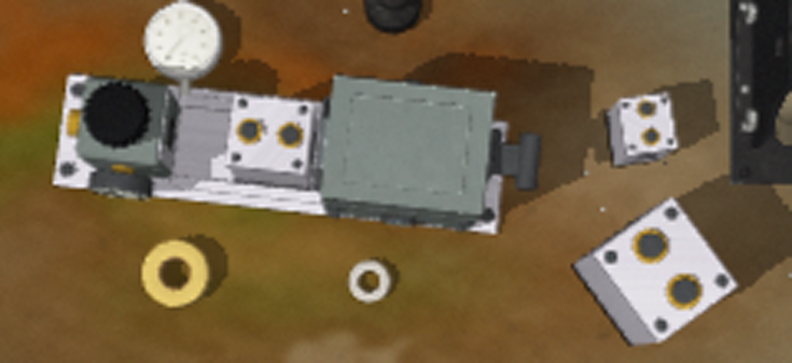

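View pics/c2.png

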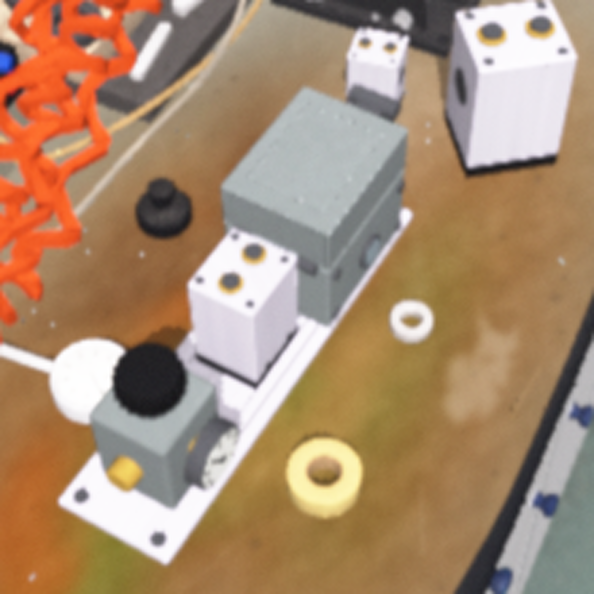

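```bash
cat > fit.py <<'E'
from h import *
from scipy.optimize import least_squares
T=load('top0');S=load('scene0')
tp=lambda u,v:(150+u/3.3,140+v/3.3); sp=lambda u,v:(140+u/2.7,110+v/2.7)
obs=[]
for s,f,l in [(T,tp,[((42,-20,115),(333,77)),((42,-130,115),(496,93)),((-42,-130,115),(489,215)),((-42,-20,115),(325,202)),((42,182,8),(68,75)),((-42,182,8),(55,185)),((-42,-148,8),(497,233)),((19,-158,102),(539,136)),((-19,-158,102),(534,188))]),
 (S,sp,[((42,-130,115),(308,88)),((-42,-130,115),(408,129)),((-42,-20,115),(330,235)),((42,-20,115),(223,187)),((42,182,8),(60,500)),((-42,182,8),(168,563)),((-42,-148,8),(410,212))])]:
    for p,uv in l: obs.append((s,np.array(p,float),np.array(f(*uv))))
def W(q,p): 
    c,s_=np.cos(q[2]),np.sin(q[2]); return np.array([q[0]+c*p[0]-s_*p[1],q[1]+s_*p[0]+c*p[1],p[2]])
def res(q): return np.concatenate([proj(s,W(q,p))-uv for s,p,uv in obs])
o=least_squares(res,[500,100,0.],loss='soft_l1',x_scale=[1,1,.01]);q=o.x
print(q,np.degrees(q[2]));print(res(q).reshape(-1,2).round(1))
cb=[]
for s,f,l in [(T,tp,[((1,1),(230,95)),((1,-1),(316,101)),((-1,-1),(312,174)),((-1,1),(229,170))]),(S,sp,[((1,-1),(237,230)),((-1,-1),(300,252)),((-1,1),(250,310)),((1,1),(190,283))])]:
    for p,uv in l: cb.append((s,np.array([p[0]*25,p[1]*28,95.]),np.array(f(*uv))))
def rb(b): return np.concatenate([proj(s,W(b,p))-uv for s,p,uv in cb])
b=least_squares(rb,[q[0],q[1]+20,q[2]],loss='soft_l1',x_scale=[1,1,.01]).x
print('block',b,np.degrees(b[2]));print(rb(b).reshape(-1,2).round(1))
c,s_=np.cos(q[2]),np.sin(q[2]);d=b[:2]-q[:2];print('block in unit',[c*d[0]+s_*d[1],-s_*d[0]+c*d[1]])
np.save('q.npy',q)
for n,u,v,z in [('ring',370,281,10),('tape',175,274,18),('dial',182,40,20),('magnet',392,10,37)]: print(n,atz(T,*tp(u,v),z).round(0))
for n,p in [('bar',(0,-158,95)),('hinge',(0,-20,75)),('slot',(0,-75,75)),('reg knob',(0,140,115))]: print(n,W(q,p))
E
python3 fit.py
```

```text
[ 5.59346931e+02  1.78360215e+02 -8.07156440e-02] -4.624665742066567
[[ 0.1 -0.4]
 [-0.1 -0. ]
 [-1.7  0.4]
 [-1.7 -1. ]
 [-0.2  0.2]
 [-0.7  0.5]
 [-0.1  0.4]
 [-2.1 -0.6]
 [-2.2  0.4]
 [-0.9 -1.6]
 [ 1.2 -0.9]
 [ 0.6 -0.6]
 [-0.6 -1. ]
 [ 0.1 -0.3]
 [ 0.4 -1. ]
 [ 1.7 -0.5]]
block [ 5.61291963e+02  1.96491482e+02 -5.11138968e-02] -2.9286105598271184
[[ 1.3  0.3]
 [-0.2  0.4]
 [-0.8  0.1]
 [-0.4 -0.7]
 [-1.1 -2.3]
 [-0.  -0.1]
 [ 2.6  1. ]
 [-0.2 -0.1]]
block in unit [np.float64(0.47681059635211565), np.float64(18.229060762530455)]
ring [469. 126.  10.]
tape [469. 268.  18.]
dial [643. 270.  20.]
magnet [665. 116.  37.]
bar [546.60770286  20.8746217   95.        ]
hinge [557.73437081 158.42532966  75.        ]
slot [553.29982923 103.60439533  75.        ]
reg knob [570.63485538 317.90441136 115.        ]
```

Candidates for the outlet block are the one on the rail at top (231,182), the small free block at (345,180) and the large free block at (349,222). The rail block is the middle-sized one, and crop c1 shows it sitting between regulator and filter. Moving over it now.

Request:
drive_tool(
  moves=[
    [[34, 76, 5], 7],
    [[68, 152, 10], 14],
    [[102, 228, 15], 21],
    [[135, 304, 20], 28],
    [[135, 304, 20], 35],
    [[135, 304, 20], 42],
    [[135, 304, 20], 49],
    [[135, 304, 20], 55],
  ],
  fingers=85,
)

```text
time: 0.82
tool_pos: [361.5, -249.7, 241.0]
tcp_rot: [180.0, -0.0, 77.5]
ft_force: [0.9, -0.7, -0.3]
finger_gap: 85.0
```

Request:
drive_tool(
  moves=[
    [[16, 36, 0], 4],
    [[32, 72, 0], 8.3],
    [[48, 108, 0], 8.3],
    [[64, 144, 0], 8.3],
    [[80, 180, 0], 8.3],
    [[96, 216, 0], 8.3],
    [[112, 252, 0], 8.3],
    [[128, 288, 0], 8.3],
  ],
)

```text
time: 1.48
tool_pos: [489.6, 38.4, 241.0]
tcp_rot: [180.0, 0.0, 85.5]
ft_force: [0.6, -1.7, 0.1]
finger_gap: 84.8
```

Request:
drive_tool(
  moves=[
    [[17, 38, 0], 0],
    [[34, 76, 0], 0],
    [[52, 116, 0], 0],
    [[65, 146, 0], 0],
    [[71, 159, 0], 0],
    [[71, 159, 0], 0],
    [[71, 159, 0], 0],
    [[71, 159, 0], 0],
  ],
)

```text
time: 2.15
tool_pos: [560.0, 194.6, 240.7]
tcp_rot: [-179.9, 0.0, 85.5]
ft_force: [-0.1, -1.0, 0.3]
finger_gap: 85.0
```

Run:
```python
from h import *
s=snap('wrist','w1');print(s['xyz'],s['orientation']);st=r.sense();print(st['tool_pos'],st['tcp_rot'],st['joint_pos'])
```

```text
[566.23605879 265.81963144 392.82704801] [ 1.63545930e+02  7.71908537e-02 -4.62742733e+00]
[560.04760265 194.27295217 240.93180789] [-1.79974568e+02  2.83428930e-02  8.54109550e+01] [ 1.41878973e+01  5.95715603e+00  8.48381138e+01 -1.86498696e-02
  8.92379320e+01  1.87772020e+01]
```

View pics/w1.png

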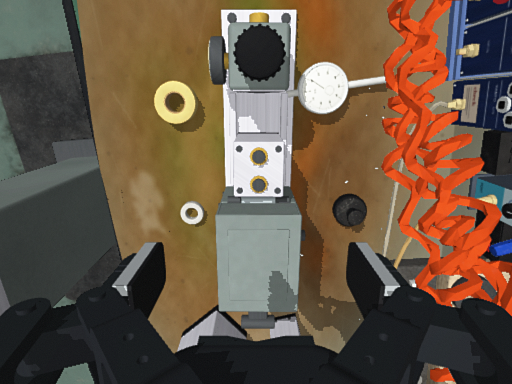

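Run:
```python
from h import *
s=load('w1');q=np.load('q.npy')
def U(p):
    d=p[:2]-q[:2];c,t=np.cos(q[2]),np.sin(q[2]);return (c*d[0]+t*d[1],-t*d[0]+c*d[1])
for n,u,v,z in [('blk',234,142,95),('blk',286,142,95),('blk',285,195,95),('blk',234,195,95),('cov',216,213,115),('cov',301,213,115),('cov',216,309,115),('cov',299,309,115),('rail',222,11,8),('rail',297,10,8)]:
    print(n,np.round(U(atz(s,u,v,z)),1))
print('tcp',U(r.sense()['tool_pos']))
a=cv2.imread('pics/w1.png')[0:330,190:330]; cv2.imwrite('pics/c3.png',cv2.resize(a[80:220],None,fx=4.2,fy=4.2,interpolation=cv2.INTER_CUBIC))
```

```text
blk [-21.3  48.1]
blk [28.6 48.1]
blk [29.  -5.1]
blk [-22.3  -5.1]
cov [-38.4 -16.9]
cov [ 42.8 -16.8]
cov [ -42.3 -124.7]
cov [  45.2 -124.6]
rail [-37.8 181. ]
rail [ 45.1 181.9]
tcp (np.float64(-0.5846225721662823), np.float64(15.917423309298732))
```

View pics/c3.png

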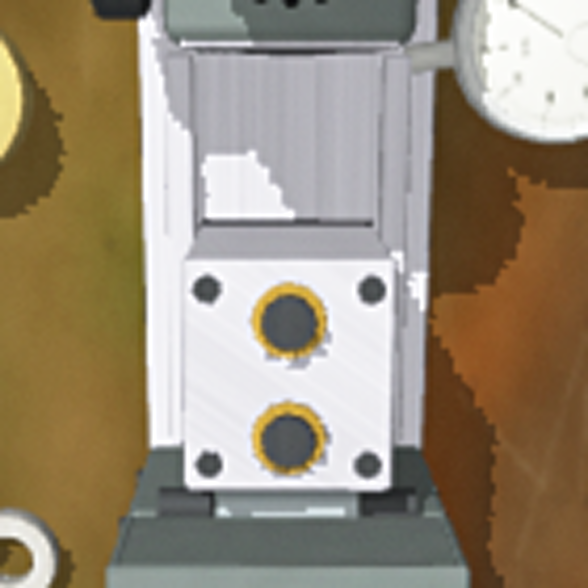

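Wrist picture: the rail block's top runs (234,142)–(285,195), centred and square with the tool. The dial, tape and magnet stay well below the fingertip height. Descending.

Request:
drive_tool(
  moves=[
    [[2, 2.5, -35], 0],
    [[2, 2.5, -75], 0],
    [[2, 2.5, -115], 0],
    [[2, 2.5, -145], 0],
    [[2, 2.5, -161], 0],
    [[2, 2.5, -161], 0],
    [[2, 2.5, -161], 0],
    [[2, 2.5, -161], 0],
  ],
)

```text
time: 2.87
tool_pos: [563.7, 197.4, 82.3]
tcp_rot: [179.8, -0.0, 85.4]
ft_force: [0.8, 0.2, 1.0]
finger_gap: 85.1
```

Request:
drive_tool(
  moves=[
    [[0, 0, 0], 0],
    [[0, 0, 0], 0],
    [[0, 0, 0], 0],
    [[0, 0, 0], 0],
    [[0, 0, 0], 0],
    [[0, 0, 0], 0],
    [[0, 0, 0], 0],
    [[0, 0, 0], 0],
  ],
  fingers=48,
  squeeze=25,
)

```text
time: 3.53
tool_pos: [563.0, 198.2, 82.0]
tcp_rot: [179.9, -0.0, 85.5]
ft_force: [-2.9, 0.5, 9.1]
finger_gap: 48.4
```

Run:
```python
from h import *
snap('scene','s2');snap('wrist','w2');st=r.sense();print(st['tool_pos'],st['tcp_rot'],st['ft_force'],st['wrist_torque'],st['finger_gap'])
a=cv2.imread('pics/s2.png')[110:330,140:360]; a=cv2.resize(a,None,fx=2.2,fy=2.2,interpolation=cv2.INTER_CUBIC)
b=cv2.imread('pics/w2.png');b=cv2.resize(b,(484*300//484,225));c=np.zeros((484,784,3),np.uint8);c[:,:484]=a;c[:225,484:]=b;cv2.imwrite('pics/c4.png',c)
```

```text
[563.03559644 198.23676303  82.03700707] [ 1.79904629e+02 -4.08332509e-02  8.54773625e+01] [-3.23733536 -0.95840166  8.15170479] [-0.15054865  0.696711   -0.04155534] 48.01221580484588
```

View pics/c4.png

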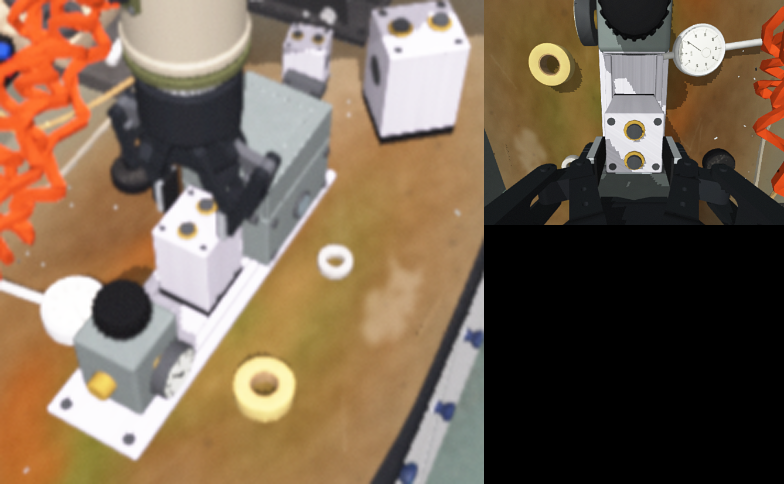

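Request:
drive_tool(
  moves=[
    [[0.4, 5, 0], 0],
    [[0.8, 10, 0], 0],
    [[1.2, 15, 0], 0],
    [[1.6, 20, 0], 0],
    [[2.0, 25, 0], 0],
    [[2.4, 30, 0], 0],
    [[2.8, 35, 0], 0],
    [[2.8, 35, 0], 0],
  ],
  fingers=40,
  squeeze=40,
)

```text
time: 4.3
tool_pos: [568.8, 235.9, 88.6]
tcp_rot: [179.5, -0.3, 85.5]
ft_force: [-13.0, 0.3, 41.5]
finger_gap: 40.0
```

Request:
drive_tool(
  moves=[
    [[0.2, 2, 0], 0],
    [[0.3, 4, 0], 0],
    [[0.5, 6, 0], 0],
    [[0.6, 8, 0], 0],
    [[0.7, 9, 0], 0],
    [[0.8, 10, 0], 0],
    [[0.8, 10, 0], 0],
    [[0.8, 10, 0], 0],
  ],
)

```text
time: 4.97
tool_pos: [569.5, 246.2, 88.1]
tcp_rot: [179.5, -0.4, 85.5]
ft_force: [-9.7, 4.0, 35.3]
finger_gap: 39.9
```

Run:
```python
from h import *
snap('scene','s3');snap('wrist','w3');st=r.sense();print(st['tool_pos'],st['tcp_rot'],st['ft_force'],st['wrist_torque'],st['finger_gap'])
a=cv2.imread('pics/s3.png')[130:330,150:350]; a=cv2.resize(a,None,fx=2.2,fy=2.2,interpolation=cv2.INTER_CUBIC)
b=cv2.imread('pics/w3.png');b=cv2.resize(b[60:324,80:400],(360,297));c=np.zeros((440,800,3),np.uint8);c[:,:440]=a;c[:297,440:]=b;cv2.imwrite('pics/c5.png',c)
```

```text
[569.521727   246.16398506  88.14640787] [179.50859905  -0.36965463  85.51087671] [-9.83604063  3.76096926 36.05370622] [ 0.53692791  2.36237734 -0.15425792] 40.43247823484285
```

View pics/c5.png

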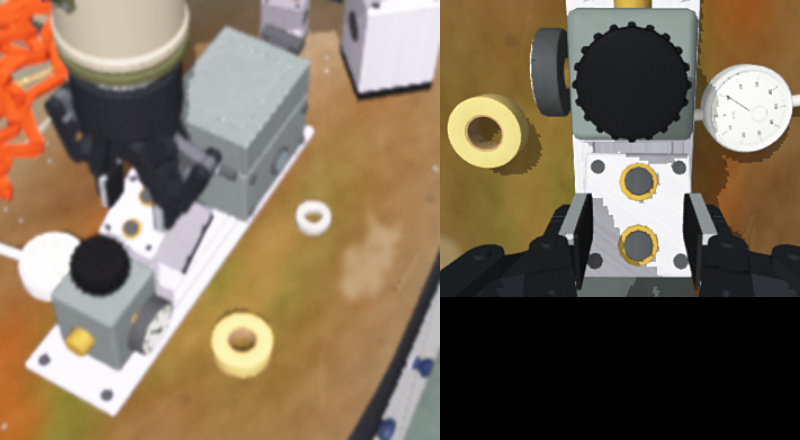

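Run:
```python
from h import *
a=cv2.imread('pics/s3.png')[190:290,170:260]; a=cv2.resize(a,None,fx=5,fy=5,interpolation=cv2.INTER_CUBIC)
cv2.imwrite('pics/c6.png',a)
a=cv2.imread('pics/w3.png')[120:384,130:380]; a=cv2.resize(a,None,fx=2.2,fy=2.2,interpolation=cv2.INTER_CUBIC)
cv2.imwrite('pics/c7.png',a)
```

```text
(no output)
```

View pics/c6.png

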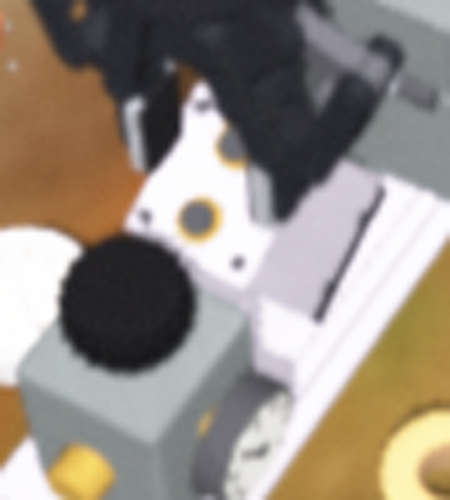

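View pics/c7.png

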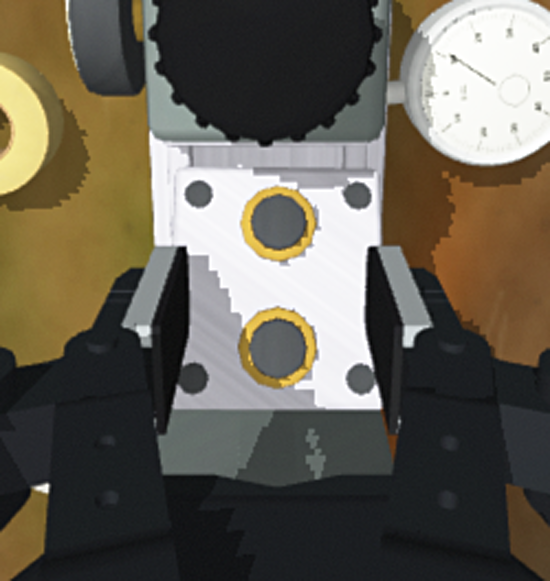

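Run:
```python
from h import *
s=load('w1')
px=[(190+u/4.2,80+v/4.2) for u,v in [(205,290),(371,290),(367,464),(208,464)]]
P=np.array([atz(s,u,v,95) for u,v in px]);c=P.mean(0)
q=np.load('q.npy');M=R.from_euler('z',-q[2]).as_matrix();obj=(M@(P-c).T).T;print(obj.round(1))
w,h=abs(obj[:,0]).mean(),abs(obj[:,1]).mean();print(w,h)
obj=np.array([(-w,h,0),(w,h,0),(w,-h,0),(-w,-h,0)])
def pnp(s,px):
    ok,rv,tv=cv2.solvePnP(obj,np.array(px,float),s['camera_matrix'],None,flags=cv2.SOLVEPNP_ITERATIVE)
    Rw=rot(s)@cv2.Rodrigues(rv)[0];t=rot(s)@tv[:,0]+s['xyz'];print(t.round(1),R.from_matrix(Rw).as_euler('xyz',degrees=True).round(1))
pnp(s,px)
pnp(load('w3'),[(130+u/2.2,120+v/2.2) for u,v in [(198,195),(357,195),(360,378),(193,378)]])
```

```text
[[-19.1  20.8   0. ]
 [ 19.1  20.8   0. ]
 [ 19.  -20.8   0. ]
 [-19.  -20.8   0. ]]
19.01297328789138 20.827358136009455
[563.3 198.7  95.2] [ 0.3  0.1 -4.6]
[569.7 243.8  96.8] [-26.7  -0.3  -4.8]
```

The block was tipped. The squeeze (25 N at first, 40 N for the slide) drove the pads down on it, so the base stuck and it leant about 27° to +y. I'll bring it back upright with a lighter grip, then regrip lower with no down-force.

Request:
drive_tool(
  moves=[
    [[0, 0, 1], 0],
    [[-0.4, -5, 2], 0],
    [[-0.8, -10, 3], 0],
    [[-1.2, -15, 3], 0],
    [[-1.6, -20, 3], 0],
    [[-2.0, -25, 2], 0],
    [[-2.4, -30, 2], 0],
    [[-2.8, -35, 2], 0],
  ],
  fingers=48,
  squeeze=20,
)

```text
time: 5.73
tool_pos: [564.2, 207.8, 83.7]
tcp_rot: [179.9, -0.0, 85.5]
ft_force: [0.4, 0.2, 0.1]
finger_gap: 48.2
```

Run:
```python
from h import *
snap('scene','s4');snap('wrist','w4');st=r.sense();print(st['tool_pos'],st['tcp_rot'],st['ft_force'],st['wrist_torque'],st['finger_gap'])
a=cv2.imread('pics/s4.png')[150:310,160:320]; a=cv2.resize(a,None,fx=2.75,fy=2.75,interpolation=cv2.INTER_CUBIC)
b=cv2.imread('pics/w4.png');b=cv2.resize(b[60:324,80:400],(360,297));c=np.zeros((440,800,3),np.uint8);c[:,:440]=a;c[:297,440:]=b;cv2.imwrite('pics/c8.png',c)
```

```text
[563.25688562 207.32990347  82.38891934] [ 1.79983439e+02 -2.80988400e-03  8.54306596e+01] [-0.50058328 -0.09741201 -0.53241455] [-0.00964577  0.0243957  -0.01226254] 47.90072732487911
```

View pics/c8.png

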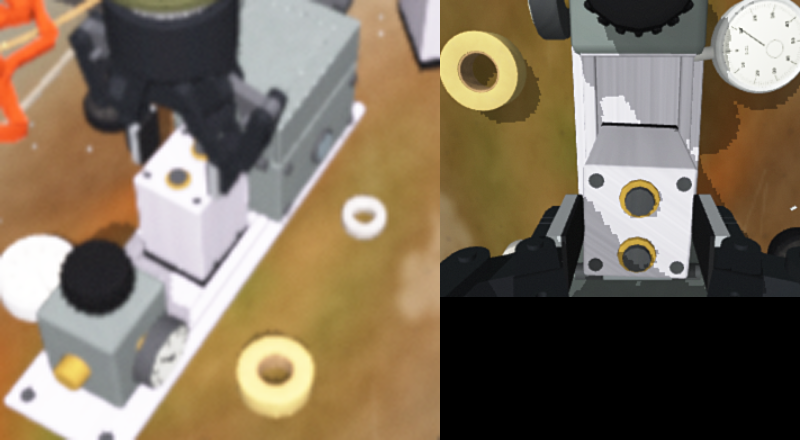

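```bash
cat >> h.py <<'E'
w,h=19.0,20.8
obj=np.array([(-w,h,0),(w,h,0),(w,-h,0),(-w,-h,0)])
def pnp(s,px):
    ok,rv,tv=cv2.solvePnP(obj,np.array(px,float),s['camera_matrix'],None,flags=cv2.SOLVEPNP_ITERATIVE)
    Rw=rot(s)@cv2.Rodrigues(rv)[0];t=rot(s)@tv[:,0]+s['xyz'];print(t.round(1),R.from_matrix(Rw).as_euler('xyz',degrees=True).round(1))
E
python3 - <<'E'
from h import *
s=load('w4')
f=lambda u,v:(80+(u-440)*320/360,60+v*264/297)
px=[f(*p) for p in [(596,181),(684,184),(677,267),(595,265)]];pnp(s,px)
a=cv2.imread('pics/w4.png')[90:330,150:360]; a=cv2.resize(a,None,fx=2.5,fy=2.5,interpolation=cv2.INTER_CUBIC)
cv2.imwrite('pics/c9.png',a)
E
```

```text
[563.6 200.2  95.5] [-0.3  1.1 -7.1]
```

View pics/c9.png

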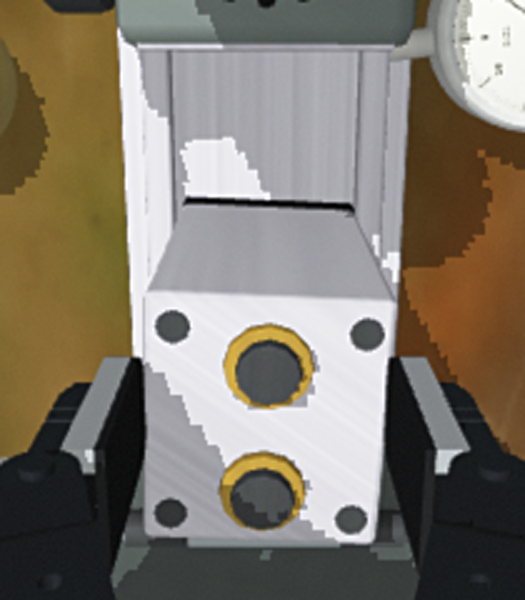

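Request:
drive_tool(
  moves=[
    [[0, 0, 0], 0],
    [[0, -2, 0], 0],
    [[0, -4, -4], 0],
    [[0, -4, -9], 0],
    [[0, -4, -14], 0],
    [[0, -4, -14], 0],
    [[0, -4, -14], 0],
    [[0, -4, -14], 0],
  ],
  fingers=60,
)

```text
time: 6.5
tool_pos: [563.1, 203.9, 67.9]
tcp_rot: [-180.0, 0.0, 85.5]
ft_force: [0.7, -0.4, -0.6]
finger_gap: 60.5
```

Request:
drive_tool(
  moves=[
    [[0, 0, 0], 0],
    [[0, 0, 0], 0],
    [[0, 0, 0], 0],
    [[0, 0, 0], 0],
    [[0, 0, 0], 0],
    [[0, 0, 0], 0],
    [[0, 0, 0], 0],
    [[0, 0, 0], 0],
  ],
  fingers=46,
  squeeze=20,
)

```text
time: 7.17
tool_pos: [563.4, 203.9, 68.4]
tcp_rot: [180.0, -0.0, 85.5]
ft_force: [1.0, 0.7, 2.9]
finger_gap: 49.6
```

Request:
drive_tool(
  moves=[
    [[0, 0, 0.7], 0],
    [[0.1, 2, 0.7], 0],
    [[0.4, 5, 0.7], 0],
    [[0.7, 9, 0.7], 0],
    [[1.1, 13, 0.7], 0],
    [[1.4, 17, 0.7], 0],
    [[1.6, 20, 0.7], 0],
    [[1.6, 20, 0.7], 0],
  ],
)

```text
time: 7.83
tool_pos: [564.6, 224.8, 68.5]
tcp_rot: [-180.0, -0.0, 85.5]
ft_force: [0.0, 1.6, -1.6]
finger_gap: 50.0
```

Run:
```python
from h import *
snap('wrist','w5');st=r.sense();print(st['tool_pos'],st['tcp_rot'],st['ft_force'],st['wrist_torque'],st['finger_gap'])
a=cv2.imread('pics/w5.png')[60:330,130:380]; a=cv2.resize(a,None,fx=2.2,fy=2.2,interpolation=cv2.INTER_CUBIC)
cv2.imwrite('pics/c10.png',a)
```

```text
[564.55929424 224.62367439  68.57639518] [-1.79981193e+02 -2.79003548e-02  8.55015420e+01] [ 0.1266168   1.02441333 -1.99978322] [ 0.22116955  0.05074977 -0.00142817] 49.62615892471561
```

View pics/c10.png

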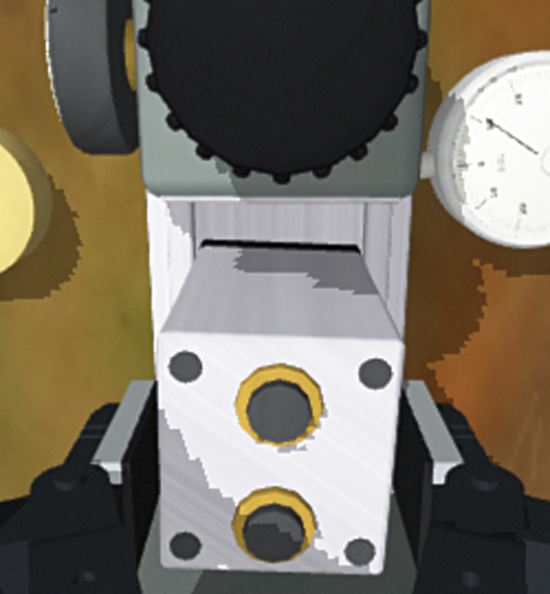

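Request:
drive_tool(
  moves=[
    [[0.2, 2, 0], 0],
    [[0.4, 5, 0], 0],
    [[0.7, 8, 0], 0],
    [[0.9, 11, 0], 0],
    [[1.2, 14, 0], 0],
    [[1.4, 17, 0], 0],
    [[1.6, 20, 0], 0],
    [[1.6, 20, 0], 0],
  ],
)

```text
time: 8.55
tool_pos: [566.2, 244.5, 68.6]
tcp_rot: [-180.0, -0.0, 85.5]
ft_force: [0.9, -0.4, -3.5]
finger_gap: 50.0
```

Request:
drive_tool(
  moves=[
    [[0.1, 1, 0], 0],
    [[0.2, 2, 0], 0],
    [[0.2, 3, 0], 0],
    [[0.3, 4, 0], 0],
    [[0.4, 5, 0], 0],
    [[0.4, 5, 0], 0],
    [[0.4, 5, 0], 0],
    [[0.4, 5, 0], 0],
  ],
)

```text
time: 9.22
tool_pos: [566.6, 248.4, 68.7]
tcp_rot: [-180.0, 0.0, 85.5]
ft_force: [-1.4, -3.5, -4.5]
finger_gap: 49.6
```

Run:
```python
from h import *
snap('wrist','w6');snap('scene','s6');st=r.sense();print(st['tool_pos'],st['tcp_rot'],st['ft_force'],st['wrist_torque'],st['finger_gap'])
a=cv2.imread('pics/w6.png')[60:330,130:380]; a=cv2.resize(a,None,fx=1.6,fy=1.6,interpolation=cv2.INTER_CUBIC)
b=cv2.imread('pics/s6.png')[190:320,160:290]; b=cv2.resize(b,(400,400),interpolation=cv2.INTER_CUBIC)
c=np.zeros((432,800,3),np.uint8);c[:a.shape[0],:400]=a;c[:400,400:]=b
cv2.imwrite('pics/c11.png',c)
```

```text
[566.65420896 248.42215653  68.68589288] [-1.79982012e+02  3.27591952e-02  8.54543080e+01] [-1.83913185 -3.8545657  -3.71307585] [-0.66051574  0.23473901  0.11897342] 49.74720040427087
```

View pics/c11.png

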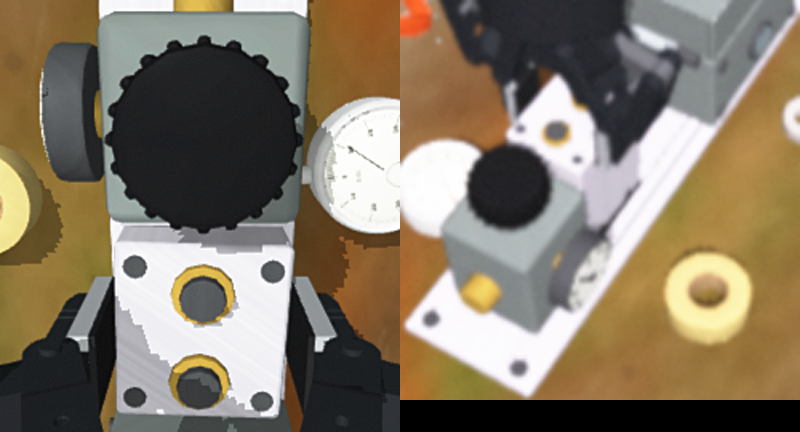

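Request:
drive_tool(
  moves=[
    [[0.1, 1, 0], 0],
    [[0.2, 2, 0], 0],
    [[0.2, 3, 0], 0],
    [[0.3, 4, 0], 0],
    [[0.4, 5, 0], 0],
    [[0.4, 5, 0], 0],
    [[0.4, 5, 0], 0],
    [[0.4, 5, 0], 0],
  ],
  squeeze=25,
)

```text
time: 9.98
tool_pos: [567.3, 250.3, 68.8]
tcp_rot: [-180.0, 0.3, 85.4]
ft_force: [-1.3, -19.1, 0.5]
finger_gap: 49.3
```

Run:
```python
from h import *
s=snap('wrist','w7');st=r.sense();print(st['tool_pos'],st['tcp_rot'],st['ft_force'],st['wrist_torque'],st['finger_gap'])
a=cv2.imread('pics/w7.png')[100:330,140:370]; a=cv2.resize(a,None,fx=2.6,fy=2.6,interpolation=cv2.INTER_CUBIC)
cv2.imwrite('pics/c12.png',a)
```

```text
[567.38072236 250.24880517  68.76777291] [-179.98077808    0.29887044   85.38259237] [ -1.71759156 -19.33271951   0.56856555] [-2.94618262  0.36031628 -0.01304901] 49.3502163951356
```

View pics/c12.png

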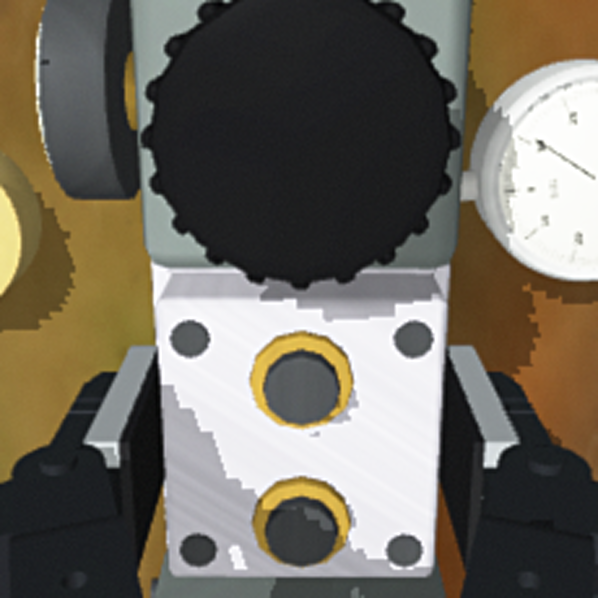

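Run:
```python
from h import *
s=load('w7');pnp(s,[(140+u/2.6,100+v/2.6) for u,v in [(190,339),(413,340),(404,550),(197,550)]])
```

```text
[567.3 245.1  94.8] [-1.5  0.3 -5. ]
```

Request:
drive_tool(
  moves=[
    [[0, 0, 0], 0],
    [[0, 0, 0], 0],
    [[0, 0, 0], 0],
    [[0, 0, 0], 0],
    [[0, 0, 20], 0],
    [[0, 0, 50], 0],
    [[0, 0, 90], 0],
    [[0, 0, 130], 0],
  ],
  fingers=70,
)

```text
time: 10.7
tool_pos: [566.2, 254.1, 199.4]
tcp_rot: [-179.9, 0.0, 85.5]
ft_force: [0.3, 0.6, -0.7]
finger_gap: 70.0
```

Run:
```python
from h import *
s=snap('wrist','w8');snap('top','t8');st=r.sense();print(st['tool_pos'],st['tcp_rot'],st['ft_force'],st['finger_gap'])
a=cv2.imread('pics/w8.png')[:,130:380]; a=cv2.resize(a,None,fx=1.55,fy=1.55,interpolation=cv2.INTER_CUBIC)
b=cv2.imread('pics/t8.png')[140:250,150:350]; b=cv2.resize(b,(400,220),interpolation=cv2.INTER_CUBIC)
c=np.zeros((600,800,3),np.uint8);c[:a.shape[0],:a.shape[1]]=a;c[:220,400:]=b
cv2.imwrite('pics/c13.png',c)
```

```text
[571.55075259 255.99799971 208.89564249] [179.22139074  -0.37121258  85.5016368 ] [1.30984518 0.00504301 1.535192  ] 69.83381758328146
```

View pics/c13.png

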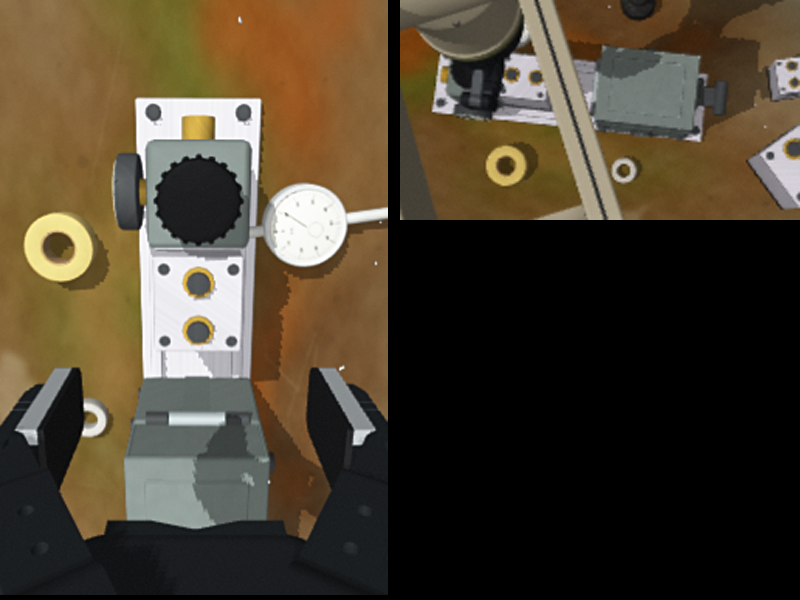

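Block is home and square (hole centres at (164,269),(233,269),(165,341),(231,341) in the crop). Next, over to the bar.

Request:
drive_tool(
  moves=[
    [[-2, -30, 2], 0],
    [[-5, -65, 2], 0],
    [[-8, -105, 2], 0],
    [[-11, -145, 2], 0],
    [[-14, -185, 2], 0],
    [[-17, -215, 2], 0],
    [[-18.5, -232, 2], 0],
    [[-18.5, -232, 2], 0],
  ],
  fingers=60,
)

```text
time: 11.47
tool_pos: [548.8, 18.6, 201.2]
tcp_rot: [179.9, 0.1, 85.3]
ft_force: [-0.1, -0.7, -1.2]
finger_gap: 59.6
```

Run:
```python
from h import *
s=snap('wrist','w9');snap('top','t9');st=r.sense();print(st['tool_pos'],st['tcp_rot'],st['ft_force'],st['finger_gap'])
a=cv2.imread('pics/w9.png')[60:,130:390]; a=cv2.resize(a,None,fx=1.8,fy=1.8,interpolation=cv2.INTER_CUBIC)
b=cv2.imread('pics/t9.png')[140:250,150:350]; b=cv2.resize(b,(320,176),interpolation=cv2.INTER_CUBIC)
c=np.zeros((600,800,3),np.uint8);c[:a.shape[0],:a.shape[1]]=a;c[:176,480:]=b
cv2.imwrite('pics/c14.png',c)
```

```text
[548.98021402  21.81024135 201.12672756] [ 1.79942735e+02 -4.17054915e-02  8.53848790e+01] [ 0.44204278 -0.11769862  0.17017562] 59.72045126295794
```

View pics/c14.png

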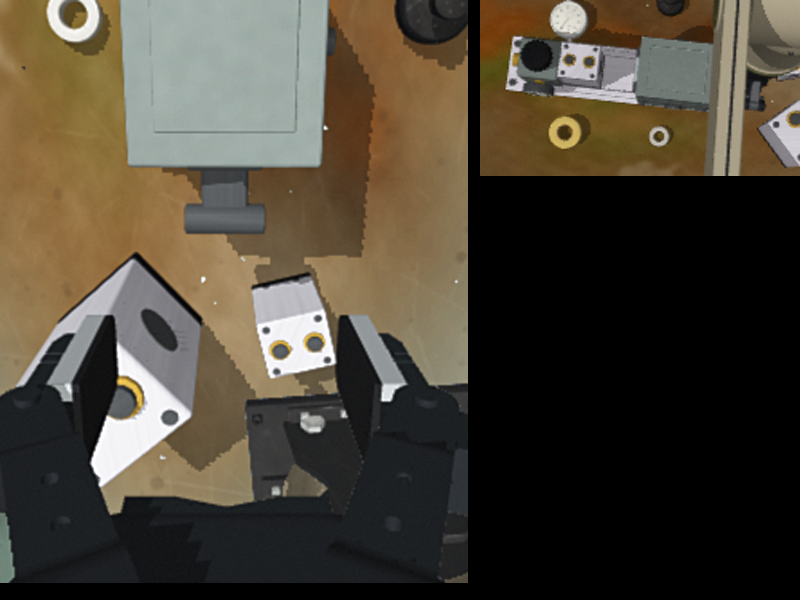

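Run:
```python
from h import *
s=load('w9');f=lambda u,v:(130+u/1.8,60+v/1.8)
print('bar',atz(s,*f(225,219),98),atz(s,*f(184,219),98),atz(s,*f(266,219),98))
print('cover edge R',atz(s,*f(127,165),115),atz(s,*f(323,167),115))
T=load('top0');tp=lambda u,v:(150+u/3.3,140+v/3.3)
for z in (87,150): print(z,[atz(T,*tp(*p),z).round(0)[:2] for p in [(574,265),(672,197),(737,285)]])
print('bar top', atz(T,*tp(537,162),98))
# block centre vs regulator in t9
t=load('t9');g=lambda u,v:(150+(u-480)*200/320,140+v*200/320)
print(atz(t,*g(556,43),95),atz(t,*g(556,80),95))
```

```text
bar [549.00473946  22.46109091  98.        ] [529.66288201  24.09175926  98.        ] [568.3490197   20.83021831  98.        ]
cover edge R [509.46401329  54.39764777 115.        ] [593.36628982  46.46266849 115.        ]
87 [array([478., -12.]), array([527., -79.]), array([ 468., -123.])]
150 [array([473.,  -4.]), array([519., -66.]), array([ 464., -108.])]
bar top [547.02436134  15.21460767  98.        ]
[591.35656705 276.70073304  95.        ] [538.41313268 274.37939942  95.        ]
```

Request:
drive_tool(
  moves=[
    [[0, 0, -30], 0],
    [[0, 0, -65], 0],
    [[0, 0, -90], 0],
    [[0, 0, -102], 0],
    [[0, 0, -102], 0],
    [[0, 0, -102], 0],
    [[0, 0, -102], 0],
    [[0, 0, -102], 0],
  ],
)

```text
time: 12.23
tool_pos: [550.5, 22.1, 101.3]
tcp_rot: [179.8, -0.0, 85.5]
ft_force: [0.6, 0.5, 0.5]
finger_gap: 60.2
```

Request:
drive_tool(
  moves=[
    [[0, 0, 0], 0],
    [[0, 0, 0], 0],
    [[0, 0, 0], 0],
    [[0, 0, 0], 0],
    [[0, 0, 0], 0],
    [[0, 0, 0], 0],
    [[0, 0, 0], 0],
    [[0, 0, 0], 0],
  ],
  fingers=35,
  squeeze=20,
)

```text
time: 12.9
tool_pos: [548.6, 21.8, 98.7]
tcp_rot: [-180.0, -0.0, 85.5]
ft_force: [-0.7, 0.2, -0.3]
finger_gap: 35.0
```

Run:
```python
from h import *
s=snap('wrist','w10');st=r.sense();print(st['tool_pos'],st['tcp_rot'],st['ft_force'],st['finger_gap'])
a=cv2.imread('pics/w10.png')[60:,130:390]; a=cv2.resize(a,None,fx=1.8,fy=1.8,interpolation=cv2.INTER_CUBIC)
cv2.imwrite('pics/c15.png',a)
h=np.array([555.7+4,159.4]) 
for ph in [0,5,10,15,20,30,40,50,60,70,80,90,95,100]:
    a=np.radians(8.25+ph);y=-139.4*np.cos(a)+138;z=139.4*np.sin(a)-20
    print(ph,round(.0807*y,1),round(.9967*y,1),round(z,1))
```

```text
[548.58546635  21.81976627  98.71882036] [-1.79989745e+02  4.98944549e-04  8.54610580e+01] [ 0.06871207  0.43733726 -0.24938137] 34.80642766962716
0 0.0 0.0 0.0
5 0.2 2.3 12.0
10 0.5 5.6 23.7
15 0.8 9.9 35.0
20 1.2 15.2 46.0
30 2.3 28.4 66.3
40 3.6 45.0 84.0
50 5.2 64.4 98.5
60 7.0 86.1 109.5
70 8.8 109.3 116.5
80 10.8 133.3 119.3
90 12.8 157.5 118.0
95 13.7 169.4 115.7
100 14.7 181.1 112.4
```

View pics/c15.png

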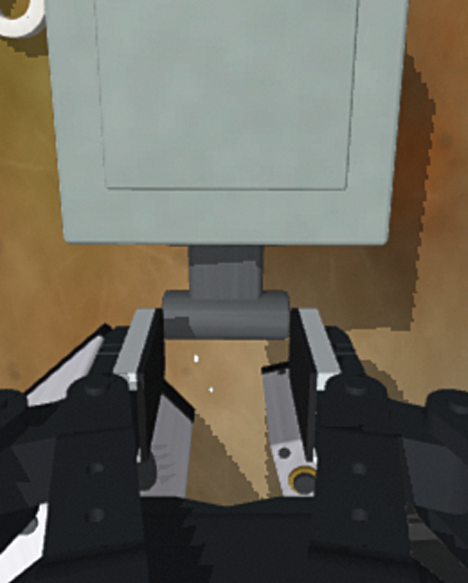

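Run:
```python
from h import *
s=load('w10');st=r.sense();Rt=R.from_euler('xyz',st['tcp_rot'],degrees=True).as_matrix();t=st['tool_pos']
im=cv2.imread('pics/w10.png')
for y in (-17.4,17.4):
  for x in (-11,11):
    for z in (-10,3,22):
      p=proj(s,t+Rt@[x,y,z]); print((x,y,z),p.round(0)); cv2.circle(im,tuple(int(v) for v in p),1,(0,0,255) if x<0 else (0,255,0),-1)
c,si=np.cos(-.0807),np.sin(-.0807)
for z in (87.5,102.5):
  for x in (-19,19): 
    p=proj(s,(549+c*x,22.5+si*x,z)); cv2.circle(im,tuple(int(v) for v in p),1,(255,0,0),-1)
a=im[130:330,180:330]; cv2.imwrite('pics/c16.png',cv2.resize(a,None,fx=3,fy=3,interpolation=cv2.INTER_CUBIC))
```

```text
(-11, -17.4, -10) [221. 266.]
(-11, -17.4, 3) [224. 254.]
(-11, -17.4, 22) [227. 239.]
(11, -17.4, -10) [220. 226.]
(11, -17.4, 3) [223. 217.]
(11, -17.4, 22) [226. 205.]
(-11, 17.4, -10) [289. 266.]
(-11, 17.4, 3) [286. 254.]
(-11, 17.4, 22) [283. 239.]
(11, 17.4, -10) [290. 226.]
(11, 17.4, 3) [287. 217.]
(11, 17.4, 22) [284. 205.]
```

View pics/c16.png

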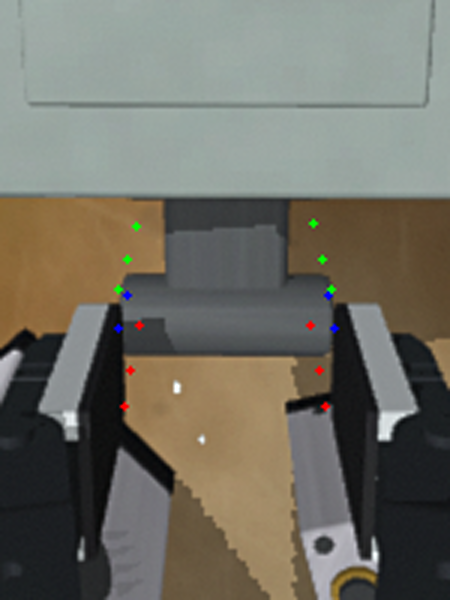

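Run:
```python
from h import *
s=snap('scene','s10');st=r.sense();Rt=R.from_euler('xyz',st['tcp_rot'],degrees=True).as_matrix();t=st['tool_pos']
im=cv2.imread('pics/s10.png');im=cv2.resize(im,None,fx=4,fy=4,interpolation=cv2.INTER_CUBIC)
for z,c in [(22,(0,255,0)),(-13,(0,0,255)),(-51,(255,0,255)),(-86,(255,255,0))]:
  for y in (-17.4,17.4) if z>-20 else (-42,42):
    for x in (-11,11):
      p=proj(s,t+Rt@[x,y,z])*4+1.5; cv2.circle(im,tuple(int(v) for v in p),3,c,-1)
p=proj(s,t)*4; u,v=int(p[0]),int(p[1]); print(u,v)
cv2.imwrite('pics/c17.png',im[max(0,v-350):v+200,u-300:u+300])
```

```text
1112 583
```

View pics/c17.png

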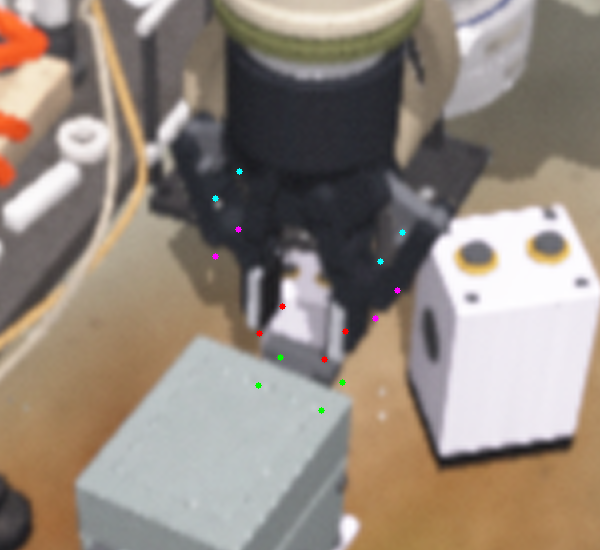

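The fingertips actually sit about 35 mm higher than the TCP reading implies: the overlay puts them at the red marks, and bar and block contacts agree. So I'll work that much lower.

Request:
drive_tool(
  moves=[
    [[0, 0, 0], 0],
    [[0, 0, 0], 0],
    [[0, 0, 0], 0],
    [[0, 0, -8], 0],
    [[0, 0, -18], 0],
    [[0, 0, -28], 0],
    [[0, 0, -36], 0],
    [[0, 0, -36], 0],
  ],
  fingers=60,
)

```text
time: 13.67
tool_pos: [546.5, 21.9, 59.5]
tcp_rot: [-179.7, 0.0, 85.5]
ft_force: [-0.7, -0.2, -0.3]
finger_gap: 60.1
```

Request:
drive_tool(
  moves=[
    [[0, 0, 0], 0],
    [[0, 0, 0], 0],
    [[0, 0, 0], 0],
    [[0, 0, 0], 0],
    [[0, 0, 0], 0],
    [[0, 0, 0], 0],
    [[0, 0, 0], 0],
    [[0, 0, 0], 0],
  ],
  fingers=34,
  squeeze=20,
)

```text
time: 14.33
tool_pos: [548.3, 21.8, 62.8]
tcp_rot: [-180.0, 0.0, 85.5]
ft_force: [-4.9, 0.0, 1.2]
finger_gap: 37.7
```

Run:
```python
from h import *
s=snap('wrist','w11');st=r.sense();print(st['tool_pos'],st['tcp_rot'],st['ft_force'],st['finger_gap'])
a=cv2.imread('pics/w11.png')[60:,130:390]; a=cv2.resize(a,None,fx=1.8,fy=1.8,interpolation=cv2.INTER_CUBIC)
cv2.imwrite('pics/c18.png',a)
```

```text
[548.37435797  21.8365852   62.7908212 ] [-1.79966211e+02  2.58468479e-03  8.54618872e+01] [-5.19121625  0.25917325  1.55911585] 37.4865377317235
```

View pics/c18.png

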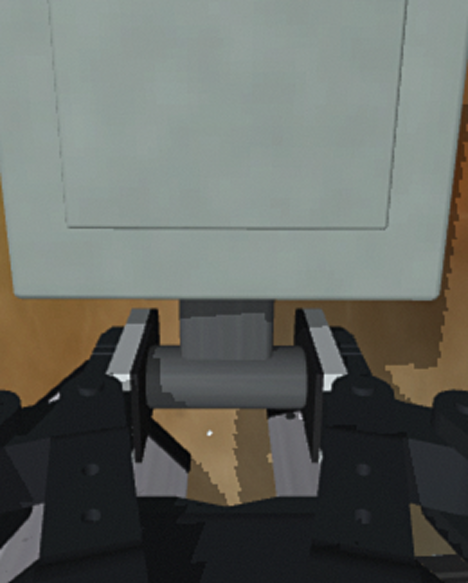

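Bar is pinched: both end faces lie between the pads at (150,375) and (308,375), gap 37.5. Lifting along the arc.

Request:
drive_tool(
  moves=[
    [[-0.8, 0.5, 4], 0],
    [[-0.6, 2.3, 12], 0],
    [[-0.3, 5.6, 23.7], 0],
    [[0.0, 9.9, 35], 0],
    [[0.4, 15.2, 46], 0],
    [[1.0, 21.5, 56.5], 0],
    [[1.5, 28.4, 66.3], 0],
    [[2.0, 36.4, 75.5], 0],
  ],
  squeeze=25,
)

```text
time: 15.05
tool_pos: [551.3, 58.7, 140.0]
tcp_rot: [179.9, 0.0, 85.5]
ft_force: [4.8, -0.3, -3.3]
finger_gap: 37.6
```

Run:
```python
from h import *
snap('scene','s12');snap('wrist','w12');st=r.sense();print(st['tool_pos'],st['ft_force'],st['finger_gap'])
a=cv2.imread('pics/w12.png');a=cv2.resize(a,(400,300))
b=cv2.imread('pics/s12.png')[60:330,140:410]; b=cv2.resize(b,(400,400),interpolation=cv2.INTER_CUBIC)
c=np.zeros((400,800,3),np.uint8);c[:300,:400]=a;c[:400,400:]=b
cv2.imwrite('pics/c19.png',c)
```

```text
[551.45194906  59.39507104 140.67147285] [-0.57548514 -4.0988683   1.67887855] 37.916743235222924
```

View pics/c19.png

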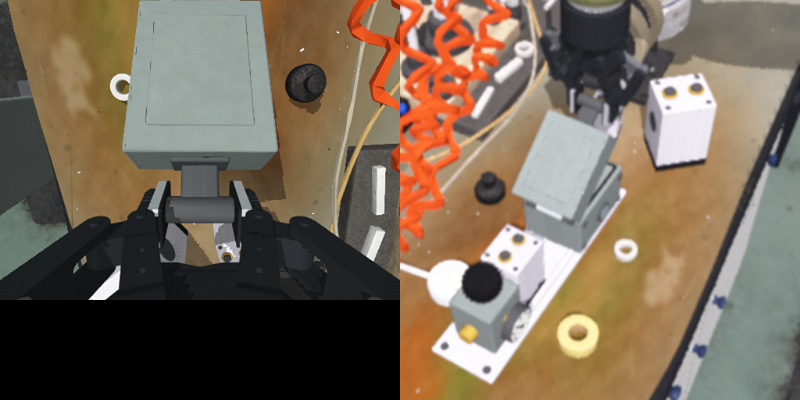

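Request:
drive_tool(
  moves=[
    [[0.7, 8.6, 8.5], 0],
    [[1.5, 18, 16.3], 0],
    [[2.3, 28, 23], 0],
    [[3.1, 38.6, 28.9], 0],
    [[4.0, 49.7, 34], 0],
    [[4.9, 61.2, 37.9], 0],
    [[5.9, 72.9, 41], 0],
    [[6.8, 84.8, 42.9], 0],
  ],
)

```text
time: 15.82
tool_pos: [558.3, 144.0, 182.2]
tcp_rot: [179.9, -0.0, 85.5]
ft_force: [6.2, -1.7, -0.7]
finger_gap: 37.5
```

Request:
drive_tool(
  moves=[
    [[1.0, 12.1, 0.9], 0],
    [[1.9, 24.2, 0.7], 0],
    [[2.9, 36.3, -0.4], 0],
    [[3.9, 48.2, -2.7], 0],
    [[4.8, 59.9, -6], 0],
    [[4.8, 59.9, -6], 0],
    [[4.8, 59.9, -6], 0],
    [[4.8, 59.9, -6], 0],
  ],
)

```text
time: 16.48
tool_pos: [563.4, 204.3, 176.3]
tcp_rot: [179.8, -0.1, 85.5]
ft_force: [5.9, 0.3, 2.6]
finger_gap: 37.6
```

Run:
```python
from h import *
snap('scene','s13');snap('wrist','w13');st=r.sense();print(st['tool_pos'],st['ft_force'],st['finger_gap'])
a=cv2.imread('pics/w13.png');a=cv2.resize(a,(400,300))
b=cv2.imread('pics/s13.png')[60:330,140:410]; b=cv2.resize(b,(400,400),interpolation=cv2.INTER_CUBIC)
c=np.zeros((400,800,3),np.uint8);c[:300,:400]=a;c[:400,400:]=b
cv2.imwrite('pics/c20.png',c)
```

```text
[563.37054991 204.18921536 176.2903496 ] [5.80624958 0.09267521 2.40887143] 37.60570468787041
```

View pics/c20.png

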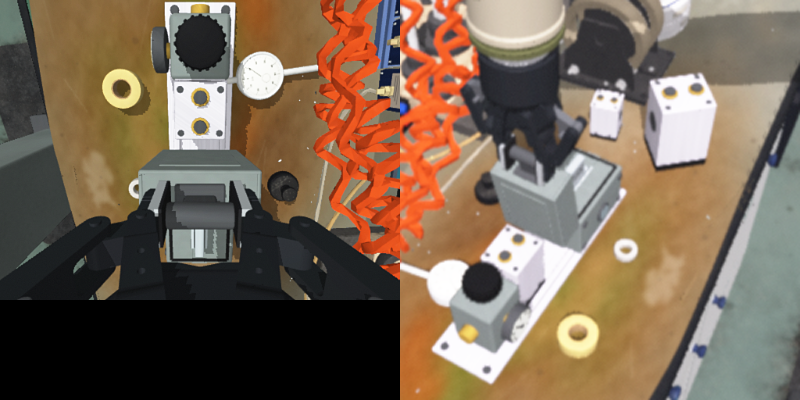

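Request:
drive_tool(
  moves=[
    [[0, 0, 0], 0],
    [[0, 0, 0], 0],
    [[0, 0, 3], 0],
    [[-0.5, -2, 20], 0],
    [[-2, -25, 40], 0],
    [[-5, -60, 45], 0],
    [[-8, -95, 45], 0],
    [[-8, -99, 40], 0],
  ],
  fingers=60,
)

```text
time: 17.25
tool_pos: [554.6, 99.8, 217.1]
tcp_rot: [179.9, 0.1, 85.3]
ft_force: [0.5, -0.5, 0.6]
finger_gap: 60.0
```

Run:
```python
from h import *
snap('scene','s14');snap('wrist','w14');st=r.sense();print(st['tool_pos'],st['ft_force'],st['finger_gap'])
a=cv2.imread('pics/w14.png');a=cv2.resize(a,(400,300))
b=cv2.imread('pics/s14.png')[60:330,140:410]; b=cv2.resize(b,(400,400),interpolation=cv2.INTER_CUBIC)
c=np.zeros((400,800,3),np.uint8);c[:300,:400]=a;c[:400,400:]=b
cv2.imwrite('pics/c21.png',c)
```

```text
[553.59716814 102.6750556  214.52992887] [-1.09997108  0.89666393 -0.19637891] 59.836702338983216
```

View pics/c21.png

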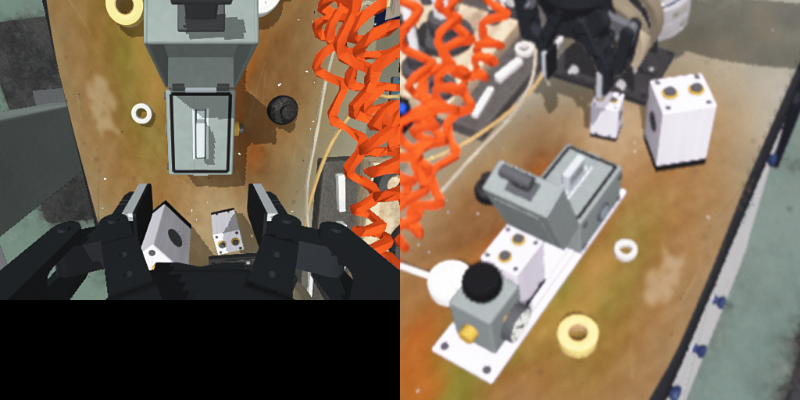

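Run:
```python
from h import *
a=cv2.imread('pics/w14.png')[100:240,190:330]; cv2.imwrite('pics/c22.png',cv2.resize(a,None,fx=4,fy=4,interpolation=cv2.INTER_CUBIC))
```

```text
(no output)
```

View pics/c22.png

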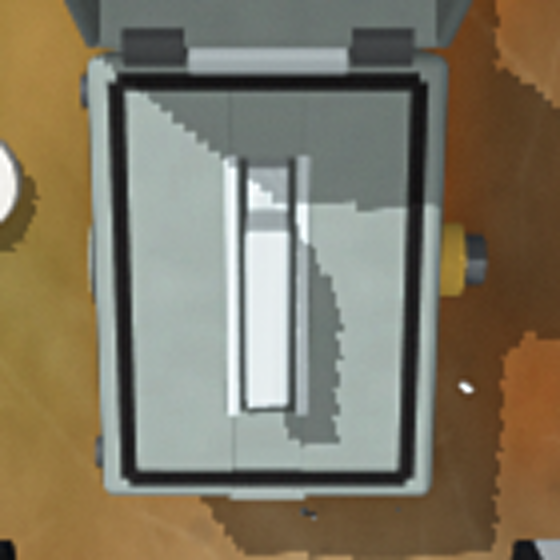

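Run:
```python
from h import *
s=load('w14');f=lambda u,v:(190+u/4,100+v/4)
for n,u,v,z in [('tab',268,319,105),('tab L',244.5,319,105),('tab R',291.5,319,105),('tab+y',268,228,105),('tab-y',268,410,105),('rim+y',270,60,75),('rim-y',268,490,75),('mouthx',266,330,75)]: print(n,atz(s,*f(u,v),z).round(1))
# pad tips
st=r.sense();Rt=R.from_euler('xyz',st['tcp_rot'],degrees=True).as_matrix()
```

```text
tab [555.7 104.6 105. ]
tab L [550.5 105.1 105. ]
tab R [560.8 104.2 105. ]
tab+y [557.3 124.6 105. ]
tab-y [553.9  83.8 105. ]
rim+y [560.6 157.9  75. ]
rim-y [551.4  52.3  75. ]
mouthx [554.4  94.2  75. ]
```

Request:
drive_tool(
  moves=[
    [[1.4, 0.7, -25], 0],
    [[1.4, 0.7, -60], 0],
    [[1.4, 0.7, -95], 0],
    [[1.4, 0.7, -120], 0],
    [[1.4, 0.7, -135], 0],
    [[1.4, 0.7, -143], 0],
    [[1.4, 0.7, -143], 0],
    [[1.4, 0.7, -143], 0],
  ],
  fingers=36,
)

```text
time: 18.02
tool_pos: [555.7, 105.4, 72.6]
tcp_rot: [-180.0, -0.0, 85.5]
ft_force: [0.2, -0.5, 0.6]
finger_gap: 36.0
```

Run:
```python
from h import *
snap('scene','s15');snap('wrist','w15');st=r.sense();print(st['tool_pos'],st['ft_force'],st['finger_gap'])
a=cv2.imread('pics/w15.png')[84:384,106:406];a=cv2.resize(a,(400,400),interpolation=cv2.INTER_CUBIC)
b=cv2.imread('pics/s15.png')[100:250,180:330]; b=cv2.resize(b,(400,400),interpolation=cv2.INTER_CUBIC)
c=np.zeros((400,800,3),np.uint8);c[:400,:400]=a;c[:400,400:]=b
cv2.imwrite('pics/c23.png',c)
```

```text
[556.95901492 105.2233966   74.03964179] [ 0.14768467 -0.09058631  0.61445148] 35.94152546918086
```

View pics/c23.png

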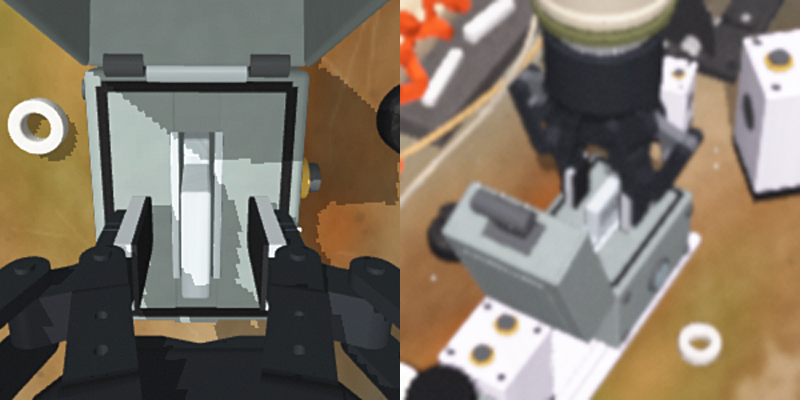

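Tab centred between the pads, tips above the rim. Closing.

Request:
drive_tool(
  moves=[
    [[0, 0, 0], 0],
    [[0, 0, 0], 0],
    [[0, 0, 0], 0],
    [[0, 0, 0], 0],
    [[0, 0, 0], 0],
    [[0, 0, 0], 0],
    [[0, 0, 0], 0],
    [[0, 0, 0], 0],
  ],
  fingers=4,
  squeeze=40,
)

```text
time: 18.78
tool_pos: [556.6, 104.8, 73.7]
tcp_rot: [179.9, -0.0, 85.5]
ft_force: [-1.8, 0.9, 6.4]
finger_gap: 9.4
```

Request:
drive_tool(
  moves=[
    [[0, 0, 1], 0],
    [[0, 0, 3], 0],
    [[0, 0, 6], 0],
    [[0, 0, 9], 0],
    [[0, 0, 12], 0],
    [[0, 0, 15], 0],
    [[0, 0, 18], 0],
    [[0, 0, 20], 0],
  ],
)

```text
time: 19.45
tool_pos: [555.9, 104.6, 92.8]
tcp_rot: [180.0, -0.0, 85.5]
ft_force: [0.8, 0.4, -1.7]
finger_gap: 9.3
```

Run:
```python
from h import *
snap('scene','s16');snap('wrist','w16');st=r.sense();print(st['tool_pos'],st['ft_force'],st['finger_gap'])
a=cv2.imread('pics/w16.png')[84:384,106:406];a=cv2.resize(a,(400,400),interpolation=cv2.INTER_CUBIC)
b=cv2.imread('pics/s16.png')[100:250,180:330]; b=cv2.resize(b,(400,400),interpolation=cv2.INTER_CUBIC)
c=np.zeros((400,800,3),np.uint8);c[:400,:400]=a;c[:400,400:]=b
cv2.imwrite('pics/c24.png',c)
```

```text
[556.05378529 104.66868813  92.80853217] [-0.49512923  0.03917029 -1.00921478] 9.2751016549744
```

View pics/c24.png

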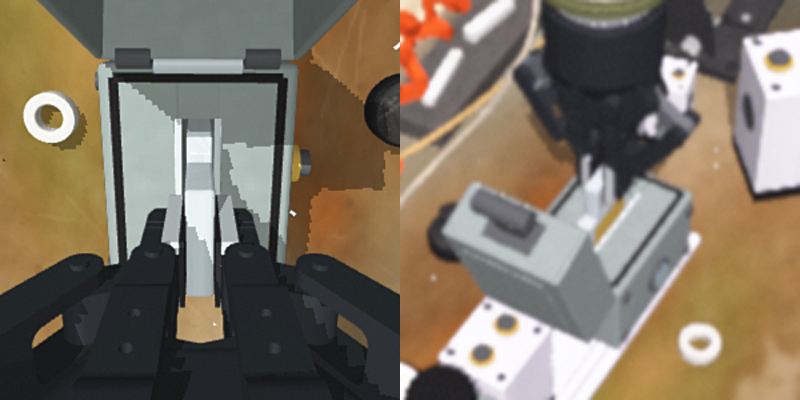

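Request:
drive_tool(
  moves=[
    [[0, 0, 6], 0],
    [[0, 0, 14], 0],
    [[0, 0, 22], 0],
    [[0, 0, 30], 0],
    [[0, 0, 40], 0],
    [[0, 0, 50], 0],
    [[0, 0, 62], 0],
    [[0, 0, 74], 0],
  ],
)

```text
time: 20.22
tool_pos: [555.7, 104.6, 167.7]
tcp_rot: [180.0, -0.0, 85.5]
ft_force: [-0.2, -0.0, -0.7]
finger_gap: 9.2
```

Request:
drive_tool(
  moves=[
    [[0, 0, 12], 0],
    [[0, 0, 24], 1],
    [[0, 0, 36], 2],
    [[0, 0, 46], 3],
    [[0, 0, 56], 4],
    [[0, 0, 62], 4.6],
    [[0, 0, 62], 4.6],
    [[0, 0, 62], 4.6],
  ],
)

```text
time: 20.88
tool_pos: [555.8, 104.6, 228.3]
tcp_rot: [180.0, -0.0, 90.1]
ft_force: [-0.7, 0.5, -2.1]
finger_gap: 9.3
```

Run:
```python
from h import *
for c in ['scene','wrist','top']: snap(c,c+'17')
st=r.sense();print(st['tool_pos'],st['tcp_rot'],st['ft_force'],st['finger_gap'])
a=cv2.imread('pics/wrist17.png');a=cv2.resize(a,(400,300),interpolation=cv2.INTER_CUBIC)
b=cv2.imread('pics/scene17.png')[50:350,130:430]; b=cv2.resize(b,(400,400),interpolation=cv2.INTER_CUBIC)
t=cv2.imread('pics/top17.png')[120:270,150:350];t=cv2.resize(t,(400,300))
c=np.zeros((600,800,3),np.uint8);c[:300,:400]=a;c[:400,400:]=b;c[300:,:400]=t
cv2.imwrite('pics/c25.png',c)
```

```text
[555.12582678 104.58017477 227.11060275] [-1.79900527e+02  7.90159440e-03  9.00519949e+01] [ 0.5907862  0.0175409 -0.8897961] 9.387442486372207
```

View pics/c25.png

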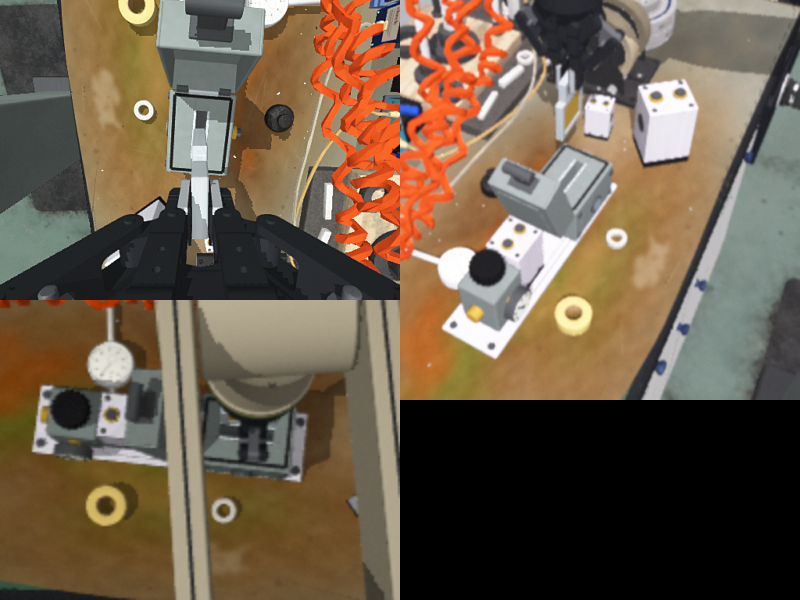

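Run:
```python
from h import *
b=cv2.imread('pics/scene17.png')[190:300,160:270]; b=cv2.resize(b,(400,400),interpolation=cv2.INTER_CUBIC)
t=cv2.imread('pics/w13.png')[0:200,190:320];t=cv2.resize(t,None,fx=2,fy=2,interpolation=cv2.INTER_CUBIC)
p=cv2.imread('pics/scene17.png')[90:190,220:300];p=cv2.resize(p,None,fx=2.5,fy=2.5*.8,interpolation=cv2.INTER_CUBIC)
c=np.zeros((400,800,3),np.uint8);c[:,:400]=b;c[:400,400:660]=t;c[:200,660:]=cv2.resize(p,(140,200))
cv2.imwrite('pics/c26.png',c)
```

```text
(no output)
```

View pics/c26.png

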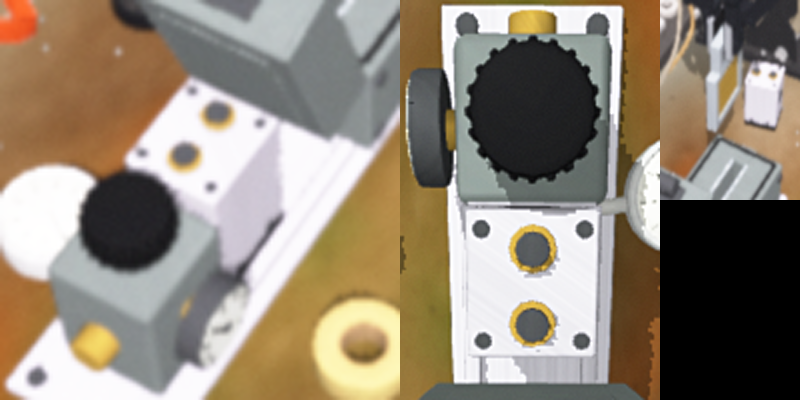

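Run:
```python
from h import *
for n in ['w8','w13']:
    im=cv2.imread(f'pics/{n}.png')
    c=im[40:240,190:320] if n=='w8' else im[0:110,200:310]
    cv2.imwrite(f'pics/z_{n}.png',cv2.resize(c,None,fx=3 if n=='w8' else 5,fy=3 if n=='w8' else 5,interpolation=cv2.INTER_CUBIC))
s=load('w13');f=lambda u,v:(190+(u-400)/2,v/2)
q=np.load('q.npy')
def U(p):
    d=p[:2]-q[:2];c,t=np.cos(q[2]),np.sin(q[2]);return np.round((c*d[0]+t*d[1],-t*d[0]+c*d[1]),1)
print('rail end',U(atz(s,*f(532,6),8)),'reg edge84',U(atz(s,*f(532,204),84)),'blk+y',U(atz(s,*f(532,208),95)),'blk-y',U(atz(s,*f(532,355),95)))
pnp(s,[f(*p) for p in [(482,230),(585,230),(582,341),(483,341)]])
```

```text
rail end [  2.8 182.2] reg edge84 [ 2.6 95.5] blk+y [ 2.6 94.2] blk-y [ 2.7 39.3]
[567.7 243.5  94.5] [-1.6  1.6 -5. ]
```

View pics/z_w13.png

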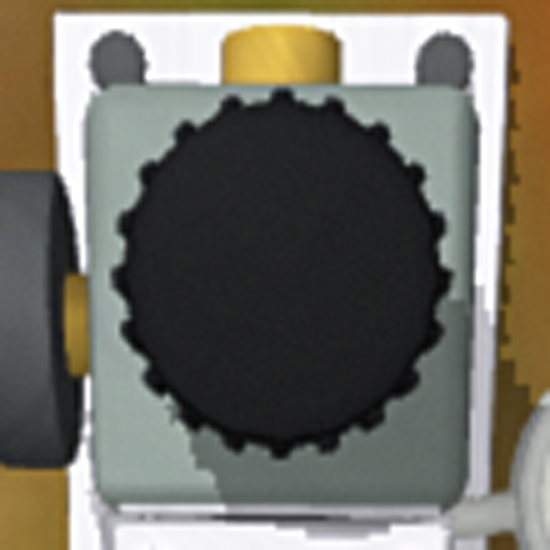

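View pics/z_w8.png

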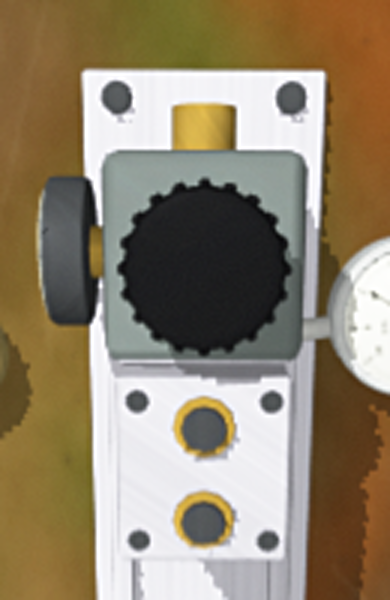

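Run:
```python
from h import *
a=cv2.imread('pics/wrist17.png')
for n,roi in [('w13',(85,125,205,300)),('w14',(0,60,180,330))]:
    im=cv2.imread(f'pics/{n}.png');c=im[roi[0]:roi[1],roi[2]:roi[3]];cv2.imwrite(f'pics/y_{n}.png',cv2.resize(c,None,fx=5,fy=8 if n=='w13' else 5,interpolation=cv2.INTER_CUBIC))
```

View pics/y_w13.png

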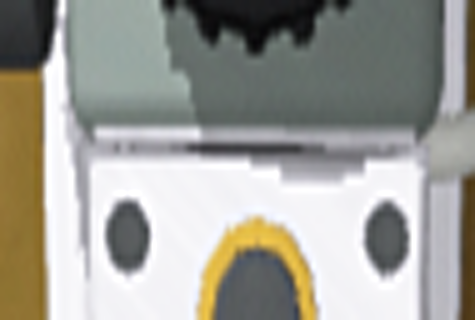

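Run:
```python
from h import *
s=load('w13');q=np.load('q.npy')
print(s['xyz'])
def U(p):
    d=p[:2]-q[:2];c,t=np.cos(q[2]),np.sin(q[2]);return np.round((c*d[0]+t*d[1],-t*d[0]+c*d[1]),1)
for v in (142,146,152,156):
    for z in (60,84,95): print(v,z,U(atz(s,205+230/5,85+v/8,z)))
```

```text
[568.9643194  275.20291646 328.53759436]
142 60 [-1.4 94.8]
142 84 [-1.1 95. ]
142 95 [-1.  95.1]
146 60 [-1.4 94.4]
146 84 [-1.2 94.6]
146 95 [-1.  94.8]
152 60 [-1.4 93.8]
152 84 [-1.2 94.1]
152 95 [-1.  94.2]
156 60 [-1.4 93.4]
156 84 [-1.2 93.7]
156 95 [-1.  93.9]
```

Looking almost straight down at the joint, the gap reads at most about 1 mm, within the 2.5 mm limit. The plate is held still, so I'm handing in.

Run:
```python
from h import *
st=r.sense();print(st['time'],st['tool_pos'],st['tcp_rot'],st['finger_gap'],np.abs(st['qd']).max())
print(r.hand_in())
```

```text
21.0333 [555.12582678 104.58017477 227.11060275] [-1.79900527e+02  7.90159440e-03  9.00519949e+01] 9.387442486372207 0.13663734312154566
the job is handed in; nothing more can be done
None
```

I slid the outlet block home against the regulator, swung the cover over until it stayed open on its own, and drew the plate straight up. The job was handed in at 21 s, but no verdict came back.

**Block:** The first grip went wrong. The fingertips sat about 35 mm higher than the stated tool data implied, so the pads closed on the block's top edge and tipped it about 27°. I set it upright, regripped lower, and pressed it home with about 19 N. The last close view, taken while the cover was being opened, shows it square to the rail, with a gap to the regulator of about 1 mm at most. That is inside the 2.5 mm limit, but a thin dark line is visible there, so I can't confirm that no gap at all is left. Two fits of its centre, during the push and later, differ by 1.6 mm, which is about the camera error.

**Cover:** It still stands folded back in the last pictures. I judged its angle by eye and did not measure it.

**Plate:**
- It was lifted about 156 mm, which puts its centre at roughly 217 mm, over the slot.
- The tool reads within 0.1° of square to the bench edge.
- It looks upright in the last scene picture; I did not measure its tilt.
- The grip is set to 40 N, with the fingers at 9.4 mm on the 10 mm tab.

**Things around the unit:** The dial, magnet, tape and small ring look untouched in the pictures. I did not measure their positions afterwards.

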